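# Load and close the spice grinder

## Task

Get the spice grinder ready to run: set the filled steel cup upright in the collar on top of the motor base with the nutmegs still in it, then lower the white hood over the cup and down onto the base, and turn it clockwise (seen from above) as far as it goes, so that it is locked with its grip bar in line with the push button. Do not shift the other kitchen things.

Things in the scene. Friction and masses are not known exactly. Their poses are not given: they have to be found in the camera images.
- grinder: Motor base of an electric spice grinder, fixed: round brushed-steel body 124 mm across, topped by a black deck 120 mm across, 80 mm above the worktop. Origin on the worktop at its axis, z up. A black switch nose sticks out at -x to 83 mm from the axis, 66 mm high. The hood is locked when its x axis (bar) lies along this x axis, either way round; end stops halt it there within about 5 degrees.
- button (a point): Round grey push button on the nose of the grinder, 72 mm from the axis at the grinder's -x side. The bar of the locked hood points at it.
- seat (a point): Point on the grinder's axis at the deck, 80 mm above the worktop, axes as grinder. The cup stands here, inside the collar, with about 3 mm play all round; the lower edge of the hood rests on the same deck outside the collar, with about 2 mm play.
- collar_top (a point): Point on the grinder's axis at the top of the collar on the deck. Grey collar: 14 mm high, 69 mm inside and 77 mm outside diameter. Two locking flanges, each 118 degrees long, stick out from its uppermost 6 mm to 89 mm diameter, with two open slots between them. Set down elsewhere than at the slots, the tabs of the hood rest on the flanges, 14 mm too high.
- slot (a point): Mouth of one of two slots between the flanges: 41 mm from the grinder's axis, at +60 degrees from its x axis (counter-clockwise from above); the other is half a turn round. Slots 62 degrees wide, a grey line on the deck at each. The hood's tabs go down here; then a 60 degree clockwise turn runs them under the flanges to the stops. It turns easily, no spring or thread.
- cup: Loose round steel grinding cup, open at the top, 62 mm outside diameter (rim 64 mm), 64 mm high, 3 mm wall, foot bevelled to 54 mm, about 0.2 kg, upright on the worktop; three nutmegs lie in it. Origin at the centre of its underside, z up; its yaw does not matter. It can be taken across the outside from above.
- hood: Loose white plastic hood, a hollow bell: 100 mm outside, 94 mm inside diameter, 85 mm high, open below, about 0.2 kg, standing open side down. Origin at the centre of its lower edge, z up. On top a grip bar along its x axis, 72 mm long, 20 mm wide, up to 111 mm above the lower edge. Two tabs, 5 mm high, 40 degrees long, stick in at its lower edge to 82 mm diameter, at its +x and -x sides.
- hood_bar (a point): Point in the hood's grip bar, on the hood's axis, 105 mm above its lower edge (the bar stands 26 mm above the hood's flat top); axes as hood. Fingers closing along the hood's y axis take the bar here. The hood is the same after half a turn.
- nutmeg0: One of three whole brown nutmegs, 21 by 27 mm, 10 g, lying loose in the cup. Origin at its centre; it may roll about in the cup.
- nutmeg1: One of three whole brown nutmegs, 21 by 27 mm, 10 g, lying loose in the cup. Origin at its centre; it may roll about in the cup.
- nutmeg2: One of three whole brown nutmegs, 21 by 27 mm, 10 g, lying loose in the cup. Origin at its centre; it may roll about in the cup.
- mug: White china mug, 80 mm across, 92 mm high, handle at its +y side, loose; bystander, to be left where it is. Origin at the centre of its underside.
- jar: Round amber glass spice jar, 44 mm across, 95 mm high, loose; bystander, to be left where it is. Origin at the centre of its underside.
- mill: Turned dark wooden pepper mill, 48 mm across, 116 mm high, loose; bystander, to be left where it is. Origin at the centre of its underside.
- bowl: White china bowl, 140 mm across, 55 mm high, loose; bystander, to be left where it is. Origin at the centre of its underside.
- spoon: Wooden spoon, 240 mm long, lying flat along its x axis, loose; bystander, to be left where it is. Origin at the centre of its underside.
- tin: Food tin, 74 mm across, 105 mm high, loose; bystander, to be left where it is. Origin at the centre of its underside.
Things that resemble listed ones, but are neither listed nor needed, are in the scene too. What is shaped like the cup but red is not meant.

How it is judged:
By the outcome, as a careful person would: the job done as asked, in the order asked, and still so for the second after the job is handed in, with the robot touching nothing.
It also fails if it takes over 58 s, if anything falls off the work surface, if the arm or the gripper's body presses on something with over 40 N, if the wrist force passes 120 N, or if a joint passes its speed limit or range.

## Robot

A 7-joint arm with a two-finger parallel gripper is mounted at the origin on the work surface. World frame = base frame: x ahead of the robot, y to its left, z up, the work surface at z = 0. Lengths are in m, angles in rad, forces in N, time in s.
With the tool pointing down it reaches from about 0.425 to 0.925 m from the base axis. Payload 6.8 kg.
Tool frame: the origin (TCP) lies midway between the tips of the shut fingers; the grasp point (between the pads) lies 19 mm behind it (ctrl.grip_point_offset is the distance from the TCP to the grasp point, in m); z points along the fingers, y is the line along which they close (so a half turn about z gives the same grasp; the last joint's range is limited). The gripper opens to 88 mm and grips with 3 to 60 N. Pads are 20 mm wide; open, the fingers measure 115 mm over their backs; the gripper's body (75 mm by 178 mm) begins 61 mm behind the grasp point.
Start: joints at [-1.449, 0.477, 0.022, 1.555, -0.011, 1.109, -0.083], TCP at [0.154, 0.657, 0.223] pointing down, gripper open.
Joint ranges: [-2.96, 2.96], [-0.34, 2.1], [-1.41, 1.46], [0.24, 2.44], [-1.37, 4.51], [0.17, 1.92], [-2.96, 2.96]. Speed limits (rad/s): [2.39, 2.39, 3.14, 3.14, 3.14, 3.14, 3.14].

## Interface

Orientations are given as [roll, pitch, yaw] about the fixed x, y, z axes, in that order (R = Rz(yaw) Ry(pitch) Rx(roll)).
In Python, from workcell import ctrl, vision, finish_job, finder gives the robot as it stands.
- The arm moves only by the tool carry_out, never from a script. Its argument "targets" is a list of rows, each an object with "dp": the shift along the tool's x, y, z in cm, a list of three; "yaw": the turn about the tool's z in rad. A call has 1 to 10 rows; each row shifts and turns the commanded pose from where the row before left it, along the tool's axes as they then stand; what a row does not reach is not made up. A row lasts 1/10 s, in which the tool goes at most 50 mm and 8.59 degrees, less where a joint would pass 70% of its speed; a pose out of reach is approached as far as the arm can. A call is refused whole if a number of a shift passes 5 or a number of a turn 0.15, either way. A call with a gripper value outside its range is refused whole. "grip" is the finger opening in cm, from 0 to 8.78, set as the call begins (left out, the last holds). The fingers move at their own pace and stop on an object; "newtons" is the grip in N (left out, the last holds). Time passes only in rows, so rows that do not move let the fingers close. It gives the time, the measured TCP pose, the force, the opening and the grip force at its end, in the units of the state.
- ctrl.get_state(): the state, without advancing time (a new reading comes with each control period).
- vision.snapshot(name): name is "scene" or "top" or "wrist"; returns the picture (400x640x3 uint8, blue, green, red); there is no depth.
- vision.camera_info(name): a dict with "intrinsics" (3x3 intrinsics, pixels), "extrinsics" (4x4, takes a point from camera to world coordinates). Camera axes: x right, y down, z forward; pixel columns grow to the right and rows downward; lengths in m; the calibration is good to about 2 mm. A picture is of the moment at which its call begins: read the wrist's pose just before it. camera_info takes no time and is no camera call; for the wrist camera it gives the pose at the moment of the call.
- finish_job(): hands the job in; it is judged then, once.
Trained networks look in the newest picture that a camera, given by its name, has taken for a name from the list of things; names that differ only in an ending like _2 or _b are one class to them, and where a whole thing is asked for, a point or a joint stands for the part that bears it (a point fixed in the world has none). Each returns a list of dicts, best first, with "p" (0 to 1); they miss things now and then, are a little off and sometimes report something else, mostly with a low value. They report only what shows in the picture. A call takes as long as a camera call. They do not tell look-alikes from the thing itself.
- finder.search_frame(camera, target): "point" ([x, y, z] in m, in the coordinates of the camera as it stood for that picture, good to about 4 mm: the middle of the surface that is visible of it).
- finder.regions_of(camera, target): "mask" (400x640 bool, what is visible of it).
- finder.spot_point(camera, target): "point" ([x, y, z] in m, in the coordinates of the camera as it stood for that picture, good to about 4 mm: a listed point, or the origin of a listed thing).
The state is a dict: "clock": time; "joints": joint angles; "qd": joint speeds; "joint_efforts": joint torques, N m; "tool_pos": TCP position; "ee_rot": TCP orientation; "contact_force": force on the tool from outside, world axes, zero at the start; "wrist_torque": the same for the moment, N m; "width": finger opening in m; "grip_force": force on a finger pad.
Only numpy, scipy, OpenCV 4.12 (cv2) and the standard library are available. Lean on these libraries where they do the work, as an engineer would, in place of code of your own. Each camera call takes 0.05 s, during which the arm holds its last target. There are 200 camera calls.

## Working session

There is one attempt and no reset: what is moved stays moved. The work goes in short steps, Python scripts to look and compute and a tool call to move; the robot and the scene stay as the last step left them, time stands still between calls to the robot, and variables do not carry over. Pictures are saved under pics/ and viewed, at most 10 in all, crops included, and the job is handed in when it is done.

Besides the shell and the picture viewer there is one more tool, called after ">>>" as name(argument=value, ...), one argument or row to a line, values as JSON. carry_out: Moves the arm, as the interface text tells. Its arguments: {"type":"object","properties":{"targets":{"type":"array","items":{"type":"object","properties":{"dp":{"type":"array","items":{"type":"number"}},"yaw":{"type":"number"}}}},"grip":{"type":"number"},"newtons":{"type":"number"}},"required":["targets"]}

```bash
mkdir -p pics; cat > h.py <<'E'
import numpy as np, cv2
from workcell import ctrl, vision, finish_job, finder
def w(cam,p):
    T=np.array(vision.camera_info(cam)["extrinsics"]); return (T@np.r_[p,1])[:3]
def px(cam,P):
    i=vision.camera_info(cam);T=np.linalg.inv(np.array(i["extrinsics"]));q=(T@np.r_[P,1])[:3];u=np.array(i["intrinsics"])@q;return (u[:2]/u[2]).round(0)
def plane(cam,uv,z):
    i=vision.camera_info(cam);T=np.array(i["extrinsics"]);d=T[:3,:3]@np.linalg.inv(np.array(i["intrinsics"]))@np.r_[uv,1];o=T[:3,3];return o+d*(z-o[2])/d[2]
E
python3 - <<'E'
from h import *
a=vision.snapshot("top");cv2.imwrite("pics/top1.png",a)
for t in ["grinder","seat","slot","button","cup","hood","hood_bar","nutmeg0"]:
    for r in finder.spot_point("top",t)[:4]:
        P=w("top",r["point"]);print(t,round(r["p"],2),P.round(3),px("top",P))
b=vision.snapshot("scene");cv2.imwrite("pics/scene1.png",b)
for t in ["seat","slot","button","cup","hood","hood_bar"]:
    for r in finder.spot_point("scene",t)[:4]:
        P=w("scene",r["point"]);print("S",t,round(r["p"],2),P.round(3),px("scene",P))
s=ctrl.get_state();print(s["clock"],s["tool_pos"],s["ee_rot"],s["contact_force"])
E
```

```text
grinder 0.79 [ 0.524 -0.313 -0.001] [445. 240.]
seat 0.88 [ 0.52  -0.307  0.087] [454. 239.]
seat 0.2 [0.52  0.01  0.002] [316. 244.]
slot 0.85 [ 0.515 -0.271  0.093] [439. 241.]
button 0.57 [ 0.466 -0.354  0.072] [474. 263.]
cup 0.92 [ 0.586  0.327 -0.001] [193. 221.]
cup 0.67 [ 0.467  0.201 -0.002] [241. 267.]
cup 0.66 [ 0.479  0.303 -0.002] [201. 263.]
cup 0.65 [ 0.791 -0.201 -0.003] [395. 140.]
hood 0.56 [0.518 0.009 0.001] [317. 245.]
hood_bar 0.91 [0.523 0.009 0.106] [316. 239.]
nutmeg0 0.55 [0.489 0.315 0.018] [193. 259.]
nutmeg0 0.47 [0.469 0.317 0.022] [192. 267.]
S seat 0.93 [ 0.522 -0.313  0.081] [211. 232.]
S seat 0.25 [0.782 0.007 0.003] [353. 252.]
S slot 0.81 [ 0.513 -0.267  0.095] [223. 220.]
S button 0.65 [ 0.466 -0.352  0.074] [190. 228.]
S cup 0.84 [0.479 0.308 0.003] [360. 159.]
S cup 0.78 [0.58  0.327 0.002] [383. 172.]
S cup 0.67 [0.468 0.201 0.003] [336. 169.]
S hood 0.71 [0.519 0.014 0.006] [303. 199.]
S hood_bar 0.64 [0.52  0.013 0.106] [302. 178.]
0.8 [0.15373261 0.65731385 0.2227079 ] [ 3.14145007e+00 -1.05064551e-05  2.91181180e+00] [-0.66524257 -0.2664922  -0.90129848]
```

View pics/top1.png

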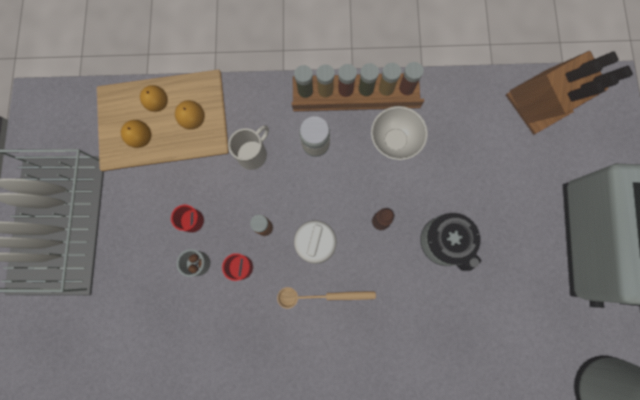

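View pics/scene1.png

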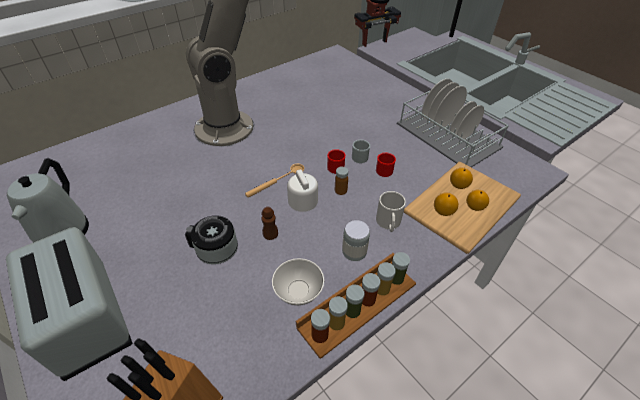

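Top view: three cup-shaped things. They are a grey steel one with nutmegs at (191,263), and red ones at (186,218) and (237,267). The grey one fits because it is steel and filled. The hood is at (315,242), the grinder at (452,240), and its nose at (470,263). I'll confirm the cup with a crop.

```bash
python3 - <<'E'
from h import *
a=cv2.imread("pics/top1.png")
c=cv2.resize(a[200:290,160:270],None,fx=5,fy=5,interpolation=3);d=cv2.resize(a[200:290,400:510],None,fx=5,fy=5,interpolation=3)[:, :250]
cv2.imwrite("pics/crop.png",c)
E
```

```text
(no output)
```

View pics/crop.png

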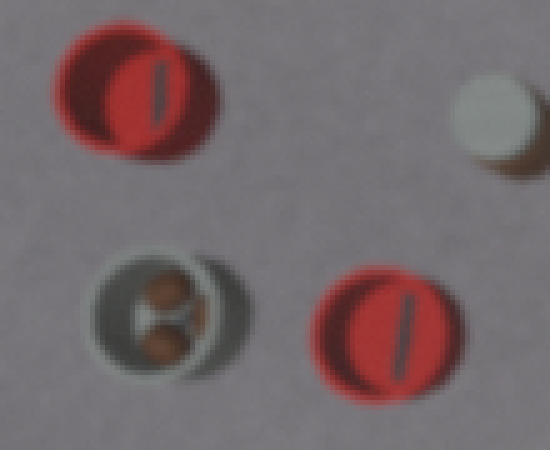

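>>> carry_out(
  targets=[
    {"dp":[-4,-2.7,0]},
    {"dp":[-4,-2.7,0]},
    {"dp":[-4,-2.7,0]},
    {"dp":[-4,-2.7,0]},
    {"dp":[-4,-2.7,0]},
    {"dp":[-4,-2.7,0]},
    {"dp":[-4,-2.7,0]},
    {"dp":[-4,-2.7,0]},
    {"dp":[-4,-2.7,0]},
    {"dp":[0,0,0]},
  ],
  grip=8.78,
)

```text
invalid input
```

The crop confirms it: the grey steel cup at crop (155,315), full-picture (191,263), holds the brown nutmegs. The two others are red. The call was refused, so I'll resend it with yaw stated.

>>> carry_out(
  targets=[
    {"dp":[-4,-2.7,0],"yaw":0},
    {"dp":[-4,-2.7,0],"yaw":0},
    {"dp":[-4,-2.7,0],"yaw":0},
    {"dp":[-4,-2.7,0],"yaw":0},
    {"dp":[-4,-2.7,0],"yaw":0},
    {"dp":[-4,-2.7,0],"yaw":0},
    {"dp":[-4,-2.7,0],"yaw":0},
    {"dp":[-4,-2.7,0],"yaw":0},
    {"dp":[-4,-2.7,0],"yaw":0},
    {"dp":[0,0,0],"yaw":0},
  ],
  grip=8.78,
)

```text
clock: 1.8
tool_pos: [0.4543, 0.3318, 0.2232]
ee_rot: [-3.14, 0.003, 2.9]
contact_force: [0.6, -0.2, -0.6]
width: 0.0879
grip_force: 0.0
```

```bash
cat >> h.py <<'E'
def tooldelta(W):
    s=ctrl.get_state();from scipy.spatial.transform import Rotation as R
    return R.from_euler("xyz",s["ee_rot"]).as_matrix().T@(np.array(W)-s["tool_pos"])*100
def ell(cam,m,z):
    """rim circle from mask hull on plane z"""
    c=max(cv2.findContours(m.astype("uint8"),0,1)[0],key=cv2.contourArea)[:,0]
    return np.array([plane(cam,p,z) for p in c])
E
python3 - <<'E'
from h import *
s=ctrl.get_state();a=vision.snapshot("wrist");cv2.imwrite("pics/w1.png",a)
for r in finder.spot_point("wrist","cup")[:3]:
    P=w("wrist",r["point"]);print(r["p"],P.round(4),px("wrist",P))
for r in finder.regions_of("wrist","cup")[:3]:
    m=r["mask"];ys,xs=np.nonzero(m);print(r["p"],xs.min(),xs.max(),ys.min(),ys.max(),a[m].mean(0).round())
print(s["tool_pos"],np.array(vision.camera_info("wrist")["extrinsics"]).round(3))
E
```

```text
0.85 [ 0.462   0.2067 -0.0008] [228. 207.]
0.82 [ 0.582   0.3351 -0.0042] [335. 262.]
0.7 [ 0.4718  0.3174 -0.0048] [306. 196.]
0.94 314 363 244 306 [ 32.  30. 125.]
0.91 185 249 187 247 [ 34.  32. 135.]
0.59 276 329 175 236 [118. 116. 111.]
[0.45430217 0.33175626 0.22316281] [[ 0.228  0.931  0.284  0.37 ]
 [ 0.974 -0.218 -0.066  0.358]
 [-0.     0.292 -0.957  0.383]
 [ 0.     0.     0.     1.   ]]
```

View pics/w1.png

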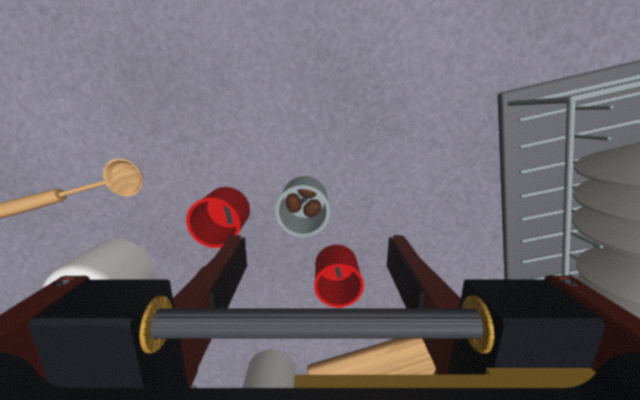

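The wrist view shows the grey cup, with its rim around (303,210) and the nutmegs inside. The red cups are at (217,215) and (339,278).

```bash
python3 - <<'E'
from h import *
from scipy.optimize import least_squares
a=cv2.imread("pics/w1.png")
m=finder.regions_of("wrist","cup")
m=[r["mask"] for r in m if a[r["mask"]].mean(0)[0]>80][0]
# fit silhouette: project two rings (foot r=.027 z=0, lower .031 z=.005, rim .032 z=.064)
i=vision.camera_info("wrist");T=np.linalg.inv(np.array(i["extrinsics"]));K=np.array(i["intrinsics"])
t=np.linspace(0,2*np.pi,60)
def sil(x,y):
    P=np.vstack([np.c_[x+r*np.cos(t),y+r*np.sin(t),0*t+z,1+0*t] for r,z in((.027,0),(.031,.005),(.032,.064))])
    q=(K@(T@P.T)[:3]).T;q=(q[:,:2]/q[:,2:]).astype("float32");o=np.zeros((400,640),"uint8");cv2.fillConvexPoly(o,(cv2.convexHull(q)*16).round().astype(int),1,shift=4);return o>0
best=max(((sil(x,y)&m).sum()/(sil(x,y)|m).sum(),x,y) for x in np.arange(.46,.5,.001) for y in np.arange(.29,.33,.001))
print(best); P=[best[1],best[2],.12];print(plane("wrist",(302.5,210),.064), plane("top",(191,263.3),.05))
s=ctrl.get_state();print(s["tool_pos"],tooldelta(P))
E
```

```text
(np.float64(0.7085035276643149), np.float64(0.46900000000000003), np.float64(0.319))
[0.46815842 0.31863904 0.064     ] [0.47661519 0.30939391 0.05      ]
[0.44800041 0.33986801 0.22262777] [-2.52398192 -1.56289967 10.26041053]
```

The arm was still settling in that picture, so I'll measure again now that it stands still.

```bash
cat > cup.py <<'E'
from h import *
K=None
def fit(cam,name,rings,x0,y0,sel,span=.02):
    a=vision.snapshot(cam);i=vision.camera_info(cam);T=np.linalg.inv(np.array(i["extrinsics"]));K=np.array(i["intrinsics"])
    ms=[r["mask"] for r in finder.regions_of(cam,name) if sel(a[r["mask"]].mean(0))]
    t=np.linspace(0,2*np.pi,60)
    def sil(x,y):
        P=np.vstack([np.c_[x+r*np.cos(t),y+r*np.sin(t),0*t+z,1+0*t] for r,z in rings])
        q=(K@(T@P.T)[:3]).T;q=(q[:,:2]/q[:,2:]).astype("float32");o=np.zeros((400,640),"uint8");cv2.fillConvexPoly(o,(cv2.convexHull(q)*16).round().astype(int),1,shift=4);return o>0
    def iou(x,y,m):
        s=sil(x,y);return (s&m).sum()/(s|m).sum()
    return a,[max((round(iou(x,y,m),3),round(x,4),round(y,4)) for x in np.arange(x0-span,x0+span,.001) for y in np.arange(y0-span,y0+span,.001)) for m in ms]
E
python3 - <<'E'
from cup import *
s0=ctrl.get_state();rings=((.027,0),(.031,.005),(.032,.064));sel=lambda c:c[0]>80
a,b=fit("wrist","cup",rings,.475,.312,sel);cv2.imwrite("pics/w2.png",a);print(b)
print(fit("top","cup",rings,.475,.312,sel)[1])
print(fit("scene","cup",rings,.475,.312,sel)[1])
s=ctrl.get_state();print(s["tool_pos"]-s0["tool_pos"],s["tool_pos"],s["ee_rot"],s["clock"],tooldelta([.479,.305,.022]))
E
```

```text
[(np.float64(0.729), np.float64(0.477), np.float64(0.309))]
[(np.float64(0.641), np.float64(0.478), np.float64(0.308))]
[(np.float64(0.92), np.float64(0.47), np.float64(0.315))]
[ 3.14756778e-04 -4.24446441e-04  8.70732079e-07] [0.44831517 0.33944356 0.22262864] [ 3.14152171e+00 -1.78765651e-04  2.91343948e+00] 2.3 [-3.77159316 -2.66249534 20.0620017 ]
```

>>> carry_out(
  targets=[
    {"dp":[-1.2,-0.8,2],"yaw":0},
    {"dp":[-1.2,-0.8,2],"yaw":0},
    {"dp":[-1.1,-0.8,2],"yaw":0},
    {"dp":[0,0,2],"yaw":0},
    {"dp":[0,0,3],"yaw":0},
    {"dp":[0,0,3],"yaw":0},
    {"dp":[0,0,2.5],"yaw":0},
    {"dp":[0,0,2],"yaw":0},
    {"dp":[0,0,1.5],"yaw":0},
    {"dp":[0,0,0],"yaw":0},
  ],
)

```text
clock: 3.3
tool_pos: [0.4763, 0.3069, 0.0209]
ee_rot: [-3.139, -0.002, 2.912]
contact_force: [-0.0, -0.2, 0.6]
width: 0.088
grip_force: 0.0
```

>>> carry_out(
  targets=[
    {"dp":[0,0,0],"yaw":0},
    {"dp":[0,0,0],"yaw":0},
    {"dp":[0,0,0],"yaw":0},
    {"dp":[0,0,0],"yaw":0},
    {"dp":[0,0,0],"yaw":0},
    {"dp":[0,0,0],"yaw":0},
  ],
  grip=5.5,
  newtons=20,
)

```text
clock: 3.9
tool_pos: [0.4782, 0.3079, 0.0237]
ee_rot: [3.14, 0.001, 2.912]
contact_force: [-0.9, -0.1, 6.5]
width: 0.0623
grip_force: 20.0
```

>>> carry_out(
  targets=[
    {"dp":[0,0,-0.5],"yaw":0},
    {"dp":[0,0,-1],"yaw":0},
    {"dp":[0,0,-2],"yaw":0},
    {"dp":[0,0,-2.5],"yaw":0},
    {"dp":[0,0,-3],"yaw":0},
    {"dp":[0,0,-3],"yaw":0},
    {"dp":[0,0,-2],"yaw":0},
    {"dp":[-0.2,-0.4,-1],"yaw":0},
    {"dp":[-0.5,-1.0,-0.5],"yaw":0},
    {"dp":[-0.8,-1.7,-0.5],"yaw":0},
  ],
)

```text
clock: 4.9
tool_pos: [0.4844, 0.2732, 0.1821]
ee_rot: [-3.141, -0.001, 2.914]
contact_force: [0.2, 0.2, -2.7]
width: 0.0626
grip_force: 20.0
```

>>> carry_out(
  targets=[
    {"dp":[-1.2,-2.5,0],"yaw":0},
    {"dp":[-1.4,-2.9,0],"yaw":0},
    {"dp":[-1.4,-2.9,0],"yaw":0},
    {"dp":[-1.4,-2.9,0],"yaw":0},
    {"dp":[-1.4,-2.9,0],"yaw":0},
    {"dp":[-1.4,-2.9,0],"yaw":0},
    {"dp":[-1.4,-2.9,0],"yaw":0},
    {"dp":[-1.4,-2.9,0],"yaw":0},
    {"dp":[-1.4,-2.9,0],"yaw":0},
    {"dp":[-1.4,-2.9,0],"yaw":0},
  ],
)

```text
clock: 5.9
tool_pos: [0.5531, -0.0387, 0.1815]
ee_rot: [-3.14, -0.002, 2.911]
contact_force: [0.3, 0.0, -2.7]
width: 0.0624
grip_force: 20.0
```

>>> carry_out(
  targets=[
    {"dp":[-1.4,-2.9,0],"yaw":0},
    {"dp":[-1.4,-2.9,0],"yaw":0},
    {"dp":[-1.4,-2.9,0],"yaw":0},
    {"dp":[-1.4,-2.9,0],"yaw":0},
    {"dp":[-1.4,-2.9,0],"yaw":0},
    {"dp":[-1.4,-2.9,0],"yaw":0},
    {"dp":[-1.4,-2.9,0],"yaw":0},
    {"dp":[-1.2,-2.2,0],"yaw":0},
    {"dp":[-0.8,-1.6,0],"yaw":0},
    {"dp":[-0.4,-0.7,0],"yaw":0},
  ],
)

```text
clock: 6.9
tool_pos: [0.6152, -0.3079, 0.1815]
ee_rot: [-3.141, -0.002, 2.909]
contact_force: [-0.4, 0.5, -2.0]
width: 0.0625
grip_force: 20.0
```

>>> carry_out(
  targets=[
    {"dp":[0,0,0],"yaw":0},
    {"dp":[0,0,0],"yaw":0},
    {"dp":[0,0,0],"yaw":0},
    {"dp":[0,0,0],"yaw":0},
    {"dp":[0,0,0],"yaw":0},
  ],
)

```text
clock: 7.4
tool_pos: [0.6168, -0.3046, 0.1828]
ee_rot: [3.141, 0.0, 2.913]
contact_force: [0.2, 0.7, -2.9]
width: 0.0628
grip_force: 20.0
```

```bash
python3 - <<'E'
from h import *
s=ctrl.get_state();a=vision.snapshot("wrist");cv2.imwrite("pics/w3.png",a);print(s["tool_pos"],s["ee_rot"],s["width"],s["joints"])
for t in ["seat","collar_top","slot","button","nutmeg0"]:
    for r in finder.spot_point("wrist",t)[:3]:
        P=w("wrist",r["point"]);print(t,round(r["p"],2),P.round(4),px("wrist",P))
E
```

```text
[ 0.61675461 -0.3046068   0.18277946] [3.14121303e+00 4.37340102e-05 2.91282693e+00] 0.06281314267611754 [ 0.11798322  0.55423431  0.36779117  1.5788354  -0.22040434  1.04967938
  1.88772169]
seat 0.85 [ 0.5213 -0.3061  0.0785] [290. 101.]
seat 0.51 [ 0.5208 -0.3093 -0.0013] [293. 105.]
collar_top 0.88 [ 0.5242 -0.3096  0.0903] [286. 105.]
collar_top 0.3 [ 0.6055 -0.3036  0.176 ] [315. 232.]
slot 0.56 [ 0.5171 -0.2649  0.0879] [337.  84.]
button 0.56 [ 0.4658 -0.3516  0.0721] [223.  47.]
nutmeg0 0.96 [ 0.6183 -0.3228  0.1742] [291. 255.]
nutmeg0 0.93 [ 0.6041 -0.3034  0.1729] [315. 228.]
nutmeg0 0.77 [ 0.6281 -0.2945  0.1732] [337. 258.]
```

View pics/w3.png

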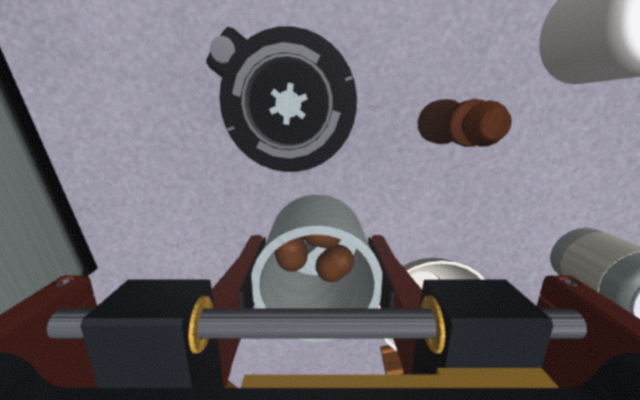

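The wrist view shows the cup held with the three nutmegs at (291,255), (320,240) and (335,262). The grinder collar is at about (287,100), the button at (222,48), and the slot lines at (349,78) and (231,128). Next I'll fit the circles.

```bash
cat > deck.py <<'E'
from h import *
from scipy.optimize import minimize
def radial(cam,g,z,r,x0,y0,sgn,span=.012):
    i=vision.camera_info(cam);T=np.linalg.inv(np.array(i["extrinsics"]));K=np.array(i["intrinsics"])
    t=np.linspace(0,2*np.pi,180,endpoint=False)
    def smp(x,y,rr):
        P=np.c_[x+rr*np.cos(t),y+rr*np.sin(t),0*t+z,1+0*t];q=(K@(T@P.T)[:3]).T;q=(q[:,:2]/q[:,2:]).astype("float32")
        return cv2.remap(g,q[:,:1],q[:,1:],1)[:,0]
    f=lambda p:-np.mean(np.clip(sgn*(smp(p[0],p[1],r+.003)-smp(p[0],p[1],r-.003)),-20,60))
    b=min((f((x,y)),x,y) for x in np.arange(x0-span,x0+span,.001) for y in np.arange(y0-span,y0+span,.001))
    o=minimize(f,b[1:],method="Nelder-Mead",options=dict(initial_simplex=[[b[1],b[2]],[b[1]+.001,b[2]],[b[1],b[2]+.001]]));return o.x.round(4),-o.fun
E
python3 - <<'E'
from deck import *
a=cv2.imread("pics/w3.png");g=cv2.GaussianBlur(cv2.cvtColor(a,6),(3,3),0).astype("float32")
print("deck",radial("wrist",g,.080,.060,.521,-.310,1))
print("flange out",radial("wrist",g,.094,.0445,.521,-.310,-1))
print("collar in",radial("wrist",g,.094,.0345,.521,-.310,1))
t=cv2.imread("pics/top1.png");gt=cv2.cvtColor(t,6).astype("float32")
print("top deck",radial("top",gt,.080,.060,.521,-.310,1))
print("top flange",radial("top",gt,.094,.0445,.521,-.310,-1))
A=plane("wrist",(349,78),.08);B=plane("wrist",(231,128),.08);print(A,B,(A+B)/2,np.degrees(np.arctan2(*(A-B)[1::-1])))
print(plane("wrist",(222,48),.068), plane("wrist",(288.5,102),.082))
E
```

```text
deck (array([ 0.5212, -0.3099]), np.float64(57.50597381591797))
flange out (array([ 0.5232, -0.3117]), np.float64(40.85456085205078))
collar in (array([ 0.5228, -0.3072]), np.float64(49.50368881225586))
top deck (array([ 0.5229, -0.3084]), np.float64(42.562191009521484))
top flange (array([ 0.5233, -0.31  ]), np.float64(29.054540634155273))
[ 0.51450179 -0.25319184  0.08      ] [ 0.53078222 -0.36304543  0.08      ] [ 0.522642   -0.30811863  0.08      ] 98.42994145478681
[ 0.46521615 -0.35326607  0.068     ] [ 0.52148709 -0.30769079  0.082     ]
```

```bash
python3 - <<'E'
from deck import *
a=cv2.imread("pics/w3.png");g=cv2.GaussianBlur(cv2.cvtColor(a,6),(3,3),0).astype("float32")
s=ctrl.get_state();p=s["tool_pos"];print(p)
o=radial("wrist",g,p[2]+.0403,.029,p[0],p[1],1,.008);print("rim inner",o)
# ring brightness fit
best=[]
i=vision.camera_info("wrist");T=np.linalg.inv(np.array(i["extrinsics"]));K=np.array(i["intrinsics"])
t=np.linspace(0,2*np.pi,180,endpoint=False)
def smp(x,y,r,z):
    P=np.c_[x+r*np.cos(t),y+r*np.sin(t),0*t+z,1+0*t];q=(K@(T@P.T)[:3]).T;q=(q[:,:2]/q[:,2:]).astype("float32");v=cv2.remap(g,q[:,:1],q[:,1:],1)[:,0];return v[q[:,1]<305]
z=p[2]+.0403
f=lambda x,y:np.mean(np.clip(2*smp(x,y,.0305,z)-smp(x,y,.0275,z)-smp(x,y,.0345,z),-20,100))
print(max((f(p[0]+dx,p[1]+dy),dx,dy) for dx in np.arange(-.008,.008,.0005) for dy in np.arange(-.008,.008,.0005)))
print(tooldelta([.5223,-.3093,.1837]))
E
```

```text
[ 0.61660848 -0.30543715  0.18267016]
rim inner (array([ 0.6176, -0.3068]), np.float64(35.59634780883789))Traceback (most recent call last):
  File "<stdin>", line 13, in <module>
  File "<stdin>", line 13, in <genexpr>
  File "<stdin>", line 12, in <lambda>
ValueError: operands could not be broadcast together with shapes (118,) (120,)
```

>>> carry_out(
  targets=[
    {"dp":[0.8,-0.2,0],"yaw":0},
    {"dp":[1.8,-0.5,0],"yaw":0},
    {"dp":[2.4,-0.7,0.5],"yaw":0},
    {"dp":[2.3,-0.6,1],"yaw":0},
    {"dp":[1.3,-0.4,1],"yaw":0},
    {"dp":[0.5,-0.1,1],"yaw":0},
    {"dp":[0,0,1],"yaw":0},
    {"dp":[0,0,0.5],"yaw":0},
    {"dp":[0,0,0],"yaw":0},
    {"dp":[0,0,0],"yaw":0},
  ],
)

```text
clock: 8.7
tool_pos: [0.5231, -0.309, 0.1326]
ee_rot: [-3.141, 0.0, 2.913]
contact_force: [-0.7, 0.2, -2.5]
width: 0.0622
grip_force: 20.0
```

>>> carry_out(
  targets=[
    {"dp":[0,0,0],"yaw":0},
    {"dp":[0,0,0],"yaw":0},
    {"dp":[0,0,0],"yaw":0},
  ],
)

```text
clock: 9.0
tool_pos: [0.5225, -0.3092, 0.1329]
ee_rot: [-3.142, 0.0, 2.912]
contact_force: [-0.7, 0.1, -2.6]
width: 0.0627
grip_force: 20.0
```

```bash
python3 - <<'E'
from deck import *
s=ctrl.get_state();a=vision.snapshot("wrist");cv2.imwrite("pics/w4.png",a);p=s["tool_pos"];print(p)
g=cv2.GaussianBlur(cv2.cvtColor(a,6),(3,3),0).astype("float32")
t=vision.snapshot("top");gt=cv2.cvtColor(t,6).astype("float32")
print("rim",radial("wrist",g,p[2]+.0403,.029,p[0],p[1],1,.008))
print(tooldelta([.5223,-.3093,.1037]))
E
```

```text
[ 0.52252572 -0.3091577   0.13290597]
rim (array([ 0.5233, -0.3105]), np.float64(34.694488525390625))
[ 0.00654778 -0.02027723  2.90970437]
```

>>> carry_out(
  targets=[
    {"dp":[0.05,0.03,0.7],"yaw":0},
    {"dp":[0,0,0.7],"yaw":0},
    {"dp":[0,0,0.5],"yaw":0},
    {"dp":[0,0,0.3],"yaw":0},
    {"dp":[0,0,0.3],"yaw":0},
    {"dp":[0,0,0.2],"yaw":0},
    {"dp":[0,0,0.1],"yaw":0},
    {"dp":[0,0,0],"yaw":0},
    {"dp":[0,0,0],"yaw":0},
  ],
)

```text
clock: 10.0
tool_pos: [0.522, -0.3088, 0.1048]
ee_rot: [-3.142, 0.0, 2.912]
contact_force: [-0.2, -0.2, -2.4]
width: 0.0625
grip_force: 20.0
```

>>> carry_out(
  targets=[
    {"dp":[0,0,0.1],"yaw":0},
    {"dp":[0,0,0.1],"yaw":0},
    {"dp":[0,0,0],"yaw":0},
    {"dp":[0,0,0],"yaw":0},
  ],
)

```text
clock: 10.4
tool_pos: [0.5221, -0.3088, 0.1037]
ee_rot: [3.141, 0.001, 2.912]
contact_force: [-2.6, 1.6, 5.4]
width: 0.063
grip_force: 20.0
```

>>> carry_out(
  targets=[
    {"dp":[0,0,0],"yaw":0},
    {"dp":[0,0,0],"yaw":0},
    {"dp":[0,0,0],"yaw":0},
    {"dp":[0,0,0],"yaw":0},
    {"dp":[0,0,-0.5],"yaw":0},
    {"dp":[0,0,-1.5],"yaw":0},
    {"dp":[0,0,-3],"yaw":0},
    {"dp":[0,0,-3],"yaw":0},
    {"dp":[0,0,-3],"yaw":0},
    {"dp":[0,0,-3],"yaw":0},
  ],
  grip=8.78,
)

```text
clock: 11.4
tool_pos: [0.5218, -0.3089, 0.2453]
ee_rot: [-3.141, 0.001, 2.911]
contact_force: [0.4, 1.0, 0.2]
width: 0.0878
grip_force: 0.0
```

>>> carry_out(
  targets=[
    {"dp":[0.2,1,0],"yaw":0},
    {"dp":[0.4,2.6,0],"yaw":0},
    {"dp":[0.6,4,0],"yaw":0},
    {"dp":[0.7,4.5,0],"yaw":0},
    {"dp":[0.7,4.5,0],"yaw":0},
    {"dp":[0.7,4.5,0],"yaw":0},
    {"dp":[0.7,4.5,0],"yaw":0},
    {"dp":[0.6,3.5,0],"yaw":0},
    {"dp":[0.3,1.9,0],"yaw":0},
    {"dp":[0.1,0.7,0],"yaw":0},
  ],
)

```text
clock: 12.4
tool_pos: [0.5451, 0.0144, 0.2428]
ee_rot: [3.141, -0.0, 2.916]
contact_force: [-0.5, 0.6, 0.1]
width: 0.0878
grip_force: 0.0
```

>>> carry_out(
  targets=[
    {"dp":[0,0,0],"yaw":0},
    {"dp":[0,0,0],"yaw":0},
    {"dp":[0,0,0],"yaw":0},
    {"dp":[0,0,0],"yaw":0},
    {"dp":[0,0,0],"yaw":0},
    {"dp":[0,0,0],"yaw":0},
  ],
)

```text
clock: 13.0
tool_pos: [0.5454, 0.0109, 0.2426]
ee_rot: [-3.142, -0.0, 2.911]
contact_force: [-1.5, 0.3, -0.2]
width: 0.0877
grip_force: 0.0
```

```bash
python3 - <<'E'
from deck import *
t=vision.snapshot("top");c=cv2.resize(t[195:285,280:500],None,fx=3,fy=3,interpolation=3)
s=ctrl.get_state();a=vision.snapshot("wrist");cv2.imwrite("pics/w5.png",a);print(s["tool_pos"],s["ee_rot"],s["clock"])
cv2.imwrite("pics/w5b.png",np.vstack([cv2.resize(a,(660,412))[:330],c]))
for n in ("wrist","top"):
  for tt in("hood_bar","cup"):
    for r in finder.spot_point(n,tt)[:4]:
        P=w(n,r["point"]);print(n,tt,round(r["p"],2),P.round(4),px(n,P))
E
```

```text
[0.54541825 0.01107826 0.24262642] [-3.14157865e+00 -5.36065887e-05  2.91126571e+00] 13.05
wrist hood_bar 0.77 [0.5225 0.014  0.1038] [314. 173.]
wrist cup 0.89 [ 0.5226 -0.3069  0.0773] [ 58. 228.]
wrist cup 0.81 [0.4688 0.1973 0.0008] [442.  87.]
wrist cup 0.75 [ 0.5853  0.3291 -0.0006] [545. 151.]
wrist cup 0.53 [ 0.3925 -0.007   0.0024] [275.  63.]
top hood_bar 0.18 [ 0.578  -0.1548  0.0039] [381. 220.]
top cup 0.78 [ 0.4684  0.1955 -0.0027] [243. 266.]
top cup 0.72 [0.5882 0.3244 0.0014] [194. 220.]
top cup 0.62 [ 0.52   -0.3131  0.0813] [456. 239.]
top cup 0.24 [ 0.5289 -0.3043  0.0993] [454. 234.]
```

View pics/w5b.png

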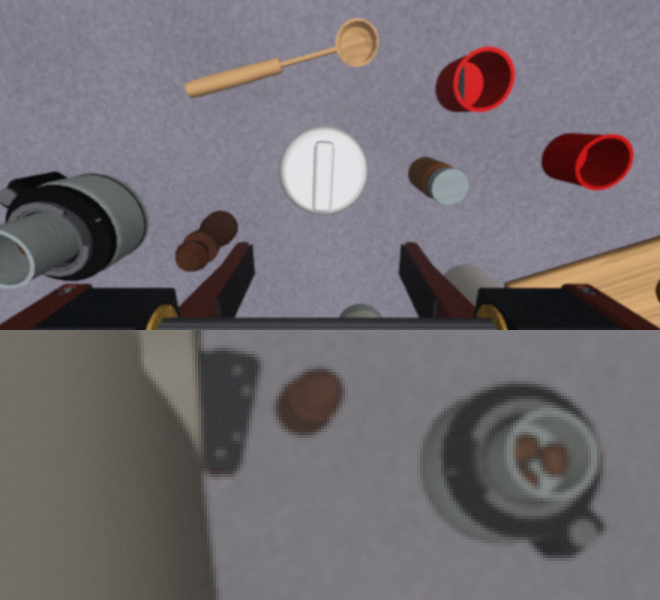

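The wrist view shows the hood top at about (314,165) with its bar close to vertical. The top crop shows the cup standing in the collar with the nutmegs in it. Next I'll measure the bar on a rectified view.

```bash
cat > rect.py <<'E'
from h import *
def rect(cam,a,z,cx,cy,half=.07,n=560):
    i=vision.camera_info(cam);T=np.linalg.inv(np.array(i["extrinsics"]));K=np.array(i["intrinsics"])
    u=np.linspace(-half,half,n);Y,X=np.meshgrid(cy-u,cx-u)  # rows: -x down, cols: -y right
    P=np.stack([X,Y,0*X+z,1+0*X],-1)@T.T;q=P[...,:3]@K.T;q=(q[...,:2]/q[...,2:]).astype("float32")
    return cv2.remap(a,q[...,0],q[...,1],2)
E
python3 - <<'E'
from rect import *
from deck import radial
a=cv2.imread("pics/w5.png");g0=cv2.cvtColor(a,6).astype("float32")
print("hood top r50 z.085:",radial("wrist",g0,.085,.049,.521,.012,-1))
r=rect("wrist",a,.111,.521,.012);g=cv2.cvtColor(r,6)
g=cv2.createCLAHE(4,(4,4)).apply(g)
L=cv2.HoughLinesP(cv2.Canny(cv2.GaussianBlur(g,(0,0),3),15,40),1,np.pi/720,40,minLineLength=100,maxLineGap=15)
for l in (L[:,0] if L is not None else []):
    x1,y1,x2,y2=l;print(l,np.degrees(np.arctan2(-(x2-x1),-(y2-y1))).round(1))  # world: x=-row,y=-col
cv2.imwrite("pics/bar.png",g)
E
```

```text
hood top r50 z.085: (array([0.5201, 0.0171]), np.float64(31.237895965576172))
[279 413 347 173] -15.8
[214 378 280 151] -16.2
[256 428 329 175] -16.1
[199 393 266 153] -15.6
[264 409 319 215] -15.8
[271 378 301 274] -16.1
[206 412 237 305] -16.2
[235 303 279 151] -16.1
[283 344 317 225] -15.9
[ 91 305 125 407] -161.6
```

View pics/bar.png

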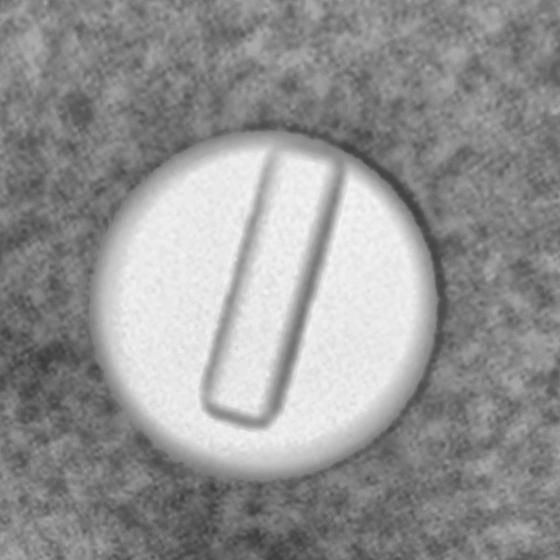

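The rectified crop shows the bar centred at (274,284), at -16° in the world. That puts the bar at about (0.520, 0.0135).

>>> carry_out(
  targets=[
    {"dp":[0.6,-0.1,0.5],"yaw":0},
    {"dp":[1.3,-0.1,1],"yaw":0},
    {"dp":[0.6,-0.1,2],"yaw":0},
    {"dp":[0,0,2.5],"yaw":0.05},
    {"dp":[0,0,3],"yaw":0},
    {"dp":[0,0,2.5],"yaw":0},
    {"dp":[0,0,1.5],"yaw":0},
    {"dp":[0,0,1],"yaw":0},
    {"dp":[0,0,0.5],"yaw":0},
    {"dp":[0,0,0],"yaw":0},
  ],
)

```text
clock: 14.3
tool_pos: [0.5202, 0.0142, 0.0974]
ee_rot: [-3.141, -0.0, 2.862]
contact_force: [-0.1, 0.2, 0.3]
width: 0.0879
grip_force: 0.0
```

>>> carry_out(
  targets=[
    {"dp":[0,0,0],"yaw":0},
    {"dp":[0,0,0],"yaw":0},
  ],
)

```text
clock: 14.5
tool_pos: [0.521, 0.0142, 0.0984]
ee_rot: [3.141, 0.001, 2.862]
contact_force: [0.2, 0.6, 0.1]
width: 0.0875
grip_force: 0.0
```

>>> carry_out(
  targets=[
    {"dp":[0.1,0,0.5],"yaw":0},
    {"dp":[0,0,0.4],"yaw":0},
    {"dp":[0,0,0],"yaw":0},
  ],
)

```text
clock: 14.8
tool_pos: [0.5189, 0.0144, 0.0881]
ee_rot: [-3.141, -0.001, 2.862]
contact_force: [-0.2, 0.6, 0.4]
width: 0.0878
grip_force: 0.0
```

>>> carry_out(
  targets=[
    {"dp":[0,0,0],"yaw":0},
    {"dp":[0,0,0],"yaw":0},
    {"dp":[0,0,0],"yaw":0},
    {"dp":[0,0,0],"yaw":0},
    {"dp":[0,0,0],"yaw":0},
    {"dp":[0,0,0],"yaw":0},
    {"dp":[0,0,0],"yaw":0},
    {"dp":[0,0,0],"yaw":0},
  ],
  grip=1.2,
  newtons=35,
)

```text
clock: 15.6
tool_pos: [0.5194, 0.0145, 0.0886]
ee_rot: [3.142, -0.0, 2.862]
contact_force: [0.2, 0.6, 0.7]
width: 0.0275
grip_force: 0.0
```

>>> carry_out(
  targets=[
    {"dp":[0,0,0],"yaw":0},
    {"dp":[0,0,0],"yaw":0},
    {"dp":[0,0,0],"yaw":0},
    {"dp":[0,0,0],"yaw":0},
  ],
)

```text
clock: 16.0
tool_pos: [0.5193, 0.0143, 0.0885]
ee_rot: [-3.141, -0.0, 2.862]
contact_force: [-0.4, -0.4, -0.3]
width: 0.0196
grip_force: 35.0
```

>>> carry_out(
  targets=[
    {"dp":[0,0,-0.5],"yaw":0},
    {"dp":[0,0,-1.5],"yaw":0},
    {"dp":[0,0,-3],"yaw":0},
    {"dp":[0,0,-3.5],"yaw":0},
    {"dp":[0,0,-3.5],"yaw":0},
    {"dp":[0,0,-2.5],"yaw":0},
    {"dp":[0,0,-1.7],"yaw":0},
    {"dp":[0,0,-0.8],"yaw":0},
    {"dp":[0,0,0],"yaw":0},
  ],
)

```text
clock: 16.9
tool_pos: [0.5198, 0.0145, 0.2595]
ee_rot: [3.141, 0.001, 2.862]
contact_force: [0.5, -0.1, -2.1]
width: 0.0199
grip_force: 35.0
```

>>> carry_out(
  targets=[
    {"dp":[-0.3,-1,0],"yaw":0},
    {"dp":[-0.74,-2.5,0],"yaw":0},
    {"dp":[-1.19,-4,0],"yaw":0},
    {"dp":[-1.34,-4.5,0],"yaw":0},
    {"dp":[-1.34,-4.5,0],"yaw":0},
    {"dp":[-1.34,-4.5,0],"yaw":0},
    {"dp":[-1.19,-4,0],"yaw":0},
    {"dp":[-0.89,-3,0],"yaw":0},
    {"dp":[-0.59,-2,0],"yaw":0},
    {"dp":[-0.27,-0.94,0],"yaw":0},
  ],
)

```text
clock: 17.9
tool_pos: [0.5204, -0.3114, 0.2571]
ee_rot: [-3.14, -0.003, 2.858]
contact_force: [0.3, -0.6, -1.6]
width: 0.0198
grip_force: 35.0
```

>>> carry_out(
  targets=[
    {"dp":[0,0,0],"yaw":0.07},
    {"dp":[0,0,0],"yaw":0.13},
    {"dp":[0,0,0],"yaw":0.14},
    {"dp":[0,0,0],"yaw":0.14},
    {"dp":[0,0,0],"yaw":0.14},
    {"dp":[0,0,0],"yaw":0.14},
    {"dp":[0,0,0],"yaw":0.14},
    {"dp":[0,0,0],"yaw":0.13},
    {"dp":[0,0,0],"yaw":0.08},
    {"dp":[0,0,0],"yaw":0.035},
  ],
)

```text
clock: 18.9
tool_pos: [0.522, -0.3073, 0.2575]
ee_rot: [-3.14, -0.001, 1.715]
contact_force: [-0.4, -0.2, -1.7]
width: 0.0201
grip_force: 35.0
```

>>> carry_out(
  targets=[
    {"dp":[0,0,0],"yaw":0},
    {"dp":[0,0,0],"yaw":0},
    {"dp":[0,0,0],"yaw":0},
    {"dp":[0,0,0],"yaw":0},
    {"dp":[0,0,0],"yaw":0},
  ],
)

```text
clock: 19.4
tool_pos: [0.5222, -0.3084, 0.2586]
ee_rot: [-3.142, -0.0, 1.717]
contact_force: [-0.4, 0.3, -2.0]
width: 0.0203
grip_force: 35.0
```

```bash
python3 - <<'E'
from deck import *
s=ctrl.get_state();print(s["tool_pos"],s["ee_rot"],s["width"],s["joints"],s["clock"])
a=vision.snapshot("wrist");cv2.imwrite("pics/w6.png",a)
b=vision.snapshot("scene");cv2.imwrite("pics/v6.png",np.vstack([cv2.resize(a,(560,350))[:300],cv2.resize(b[130:280,110:390],(560,300))]))
for n in ("wrist","scene"):
  for tt in("hood_bar","hood","seat","cup"):
    for r in finder.spot_point(n,tt)[:2]:
        print(n,tt,round(r["p"],2),w(n,r["point"]).round(4))
E
```

```text
[ 0.52223825 -0.3083538   0.25861055] [-3.14158525e+00 -1.19485858e-04  1.71698791e+00] 0.02027737084033941 [-0.08927755  0.38995716  0.69388281  1.72009388 -0.272228    1.13019019
  0.83125646] 19.4
wrist hood_bar 0.68 [ 0.5197 -0.3074  0.2739]
wrist hood 0.58 [ 0.5189 -0.3141  0.1646]
wrist cup 0.54 [ 0.5174 -0.2702  0.0924]
scene hood_bar 0.56 [ 0.5194 -0.3086  0.2755]
scene hood_bar 0.47 [ 0.5193 -0.3097  0.0017]
scene hood 0.65 [ 0.5216 -0.3081  0.1753]
scene hood 0.53 [ 0.5204 -0.3129  0.0815]
scene seat 0.81 [ 0.5183 -0.3123  0.0824]
scene cup 0.78 [0.581  0.3279 0.0019]
scene cup 0.65 [ 4.646e-01  2.042e-01 -3.000e-04]
```

View pics/v6.png

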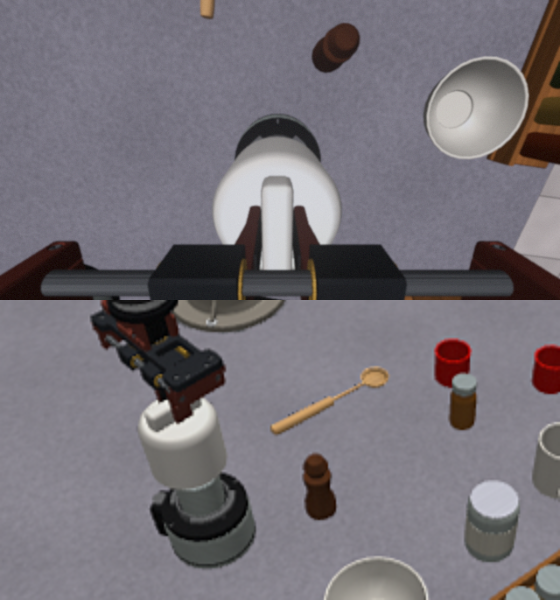

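The wrist view shows the hood held over the base, with the bar pointing up the picture in line with the slot mark. The scene view shows it above the cup. Now I'll lower it.

>>> carry_out(
  targets=[
    {"dp":[0,0,0.5],"yaw":0},
    {"dp":[0,0,1],"yaw":0},
    {"dp":[0,0,1],"yaw":0},
    {"dp":[0,0,1],"yaw":0},
    {"dp":[0,0,1],"yaw":0},
    {"dp":[0,0,1],"yaw":0},
    {"dp":[0,0,0.8],"yaw":0},
    {"dp":[0,0,0.5],"yaw":0},
    {"dp":[0,0,0],"yaw":0},
    {"dp":[0,0,0],"yaw":0},
  ],
)

```text
clock: 20.9
tool_pos: [0.5225, -0.3085, 0.1908]
ee_rot: [3.141, 0.0, 1.717]
contact_force: [-1.1, 0.1, -1.4]
width: 0.0202
grip_force: 35.0
```

>>> carry_out(
  targets=[
    {"dp":[0,0,0.3],"yaw":0},
    {"dp":[0,0,0.3],"yaw":0},
    {"dp":[0,0,0.3],"yaw":0},
    {"dp":[0,0,0.2],"yaw":0},
    {"dp":[0,0,0],"yaw":0},
    {"dp":[0,0,0],"yaw":0},
  ],
)

```text
clock: 21.5
tool_pos: [0.5224, -0.3079, 0.1794]
ee_rot: [-3.142, -0.0, 1.717]
contact_force: [0.3, 1.1, -2.2]
width: 0.02
grip_force: 35.0
```

>>> carry_out(
  targets=[
    {"dp":[0,0,0.3],"yaw":0},
    {"dp":[0,0,0.3],"yaw":0},
    {"dp":[0,0,0.2],"yaw":0},
    {"dp":[0,0,0.1],"yaw":0},
    {"dp":[0,0,0.1],"yaw":0},
    {"dp":[0,0,0.1],"yaw":0},
    {"dp":[0,0,0],"yaw":0},
    {"dp":[0,0,0],"yaw":0},
  ],
)

```text
clock: 22.3
tool_pos: [0.5224, -0.3081, 0.1687]
ee_rot: [3.141, -0.0, 1.717]
contact_force: [1.4, 3.2, 0.1]
width: 0.02
grip_force: 35.0
```

>>> carry_out(
  targets=[
    {"dp":[0,0,0],"yaw":0.05},
    {"dp":[0,0,0],"yaw":0.08},
    {"dp":[0,0,0],"yaw":0.08},
    {"dp":[0,0,0],"yaw":0.08},
    {"dp":[0,0,0],"yaw":0.08},
    {"dp":[0,0,0],"yaw":0.08},
    {"dp":[0,0,0],"yaw":0.05},
    {"dp":[0,0,0],"yaw":0},
  ],
)

```text
clock: 23.1
tool_pos: [0.5227, -0.308, 0.1687]
ee_rot: [3.141, -0.0, 1.217]
contact_force: [1.3, 3.6, 0.1]
width: 0.0197
grip_force: 35.0
```

```bash
python3 -c "
from h import *
s=ctrl.get_state();print(s['wrist_torque'],s['contact_force'],s['tool_pos'],s['ee_rot'])"
```

```text
[ 0.78357259 -0.51817965 -0.04904666] [1.25071246 3.61359158 0.09368409] [ 0.52267596 -0.30802936  0.16870056] [ 3.14135489e+00 -1.48540155e-04  1.21676217e+00]
```

>>> carry_out(
  targets=[
    {"dp":[0,0,0],"yaw":0.06},
    {"dp":[0,0,0],"yaw":0.08},
    {"dp":[0,0,0],"yaw":0.08},
    {"dp":[0,0,0],"yaw":0.08},
    {"dp":[0,0,0],"yaw":0.08},
    {"dp":[0,0,0],"yaw":0.07},
    {"dp":[0,0,0],"yaw":0.04},
    {"dp":[0,0,0],"yaw":0.03},
    {"dp":[0,0,0],"yaw":0},
  ],
)

```text
clock: 24.0
tool_pos: [0.523, -0.3081, 0.1688]
ee_rot: [3.141, -0.001, 0.698]
contact_force: [3.9, 2.7, -0.2]
width: 0.02
grip_force: 35.0
```

```bash
python3 -c "
from h import *
s=ctrl.get_state();print(s['wrist_torque'],s['contact_force'],s['tool_pos'],s['ee_rot'])"
```

```text
[ 0.8358785  -0.87733546 -0.039737  ] [ 3.86302918  2.71437164 -0.15473051] [ 0.52303245 -0.30810427  0.16879062] [ 3.14092758e+00 -7.73886627e-04  6.97669240e-01]
```

Now I'll feel for the stop in small turns.

>>> carry_out(
  targets=[
    {"dp":[0,0,0],"yaw":0.02},
    {"dp":[0,0,0],"yaw":0.02},
    {"dp":[0,0,0],"yaw":0.02},
    {"dp":[0,0,0],"yaw":0.02},
    {"dp":[0,0,0],"yaw":0},
    {"dp":[0,0,0],"yaw":0},
  ],
)

```text
clock: 24.6
tool_pos: [0.5227, -0.3075, 0.1689]
ee_rot: [-3.141, -0.001, 0.618]
contact_force: [2.9, 4.7, 2.6]
width: 0.0197
grip_force: 35.1
```

```bash
python3 -c "
from h import *
s=ctrl.get_state();print(s['wrist_torque'],s['contact_force'],s['tool_pos'],s['ee_rot'])"
```

```text
[ 1.34302491 -0.66346747  0.39715574] [2.9312273  4.73985811 2.6205779 ] [ 0.52272248 -0.30750473  0.16888346] [-3.14062314e+00 -9.53485783e-04  6.18276281e-01]
```

>>> carry_out(
  targets=[
    {"dp":[0,0,0],"yaw":0.02},
    {"dp":[0,0,0],"yaw":0.02},
    {"dp":[0,0,0],"yaw":0},
    {"dp":[0,0,0],"yaw":0},
  ],
)

```text
clock: 25.0
tool_pos: [0.5226, -0.307, 0.1689]
ee_rot: [-3.14, -0.001, 0.58]
contact_force: [1.3, 6.2, 4.4]
width: 0.0194
grip_force: 35.5
```

```bash
python3 -c "
from h import *
s=ctrl.get_state();print(s['wrist_torque'],s['contact_force'],s['tool_pos'],s['ee_rot'])"
```

```text
[ 1.64630745 -0.32423987  0.84591334] [1.32693165 6.17824268 4.40073599] [ 0.52262993 -0.30703507  0.16890825] [-3.13961192e+00 -7.00419200e-04  5.79907945e-01]
```

The stop is reached, with torque rising to 0.85 N m. I'll relieve it slightly, release and lift off.

>>> carry_out(
  targets=[
    {"dp":[0,0,0],"yaw":-0.03},
    {"dp":[0,0,0],"yaw":0},
  ],
)

```text
clock: 25.2
tool_pos: [0.5226, -0.3072, 0.1689]
ee_rot: [-3.14, -0.001, 0.609]
contact_force: [1.9, 6.2, 3.0]
width: 0.0196
grip_force: 35.0
```

>>> carry_out(
  targets=[
    {"dp":[0,0,0],"yaw":0},
    {"dp":[0,0,0],"yaw":0},
    {"dp":[0,0,0],"yaw":0},
    {"dp":[0,0,0],"yaw":0},
    {"dp":[0,0,0],"yaw":0},
    {"dp":[0,0,-1],"yaw":0},
    {"dp":[0,0,-2.5],"yaw":0},
    {"dp":[0,0,-3],"yaw":0},
    {"dp":[0,0,-3],"yaw":0},
    {"dp":[0,0,-1],"yaw":0},
  ],
  grip=6,
)

```text
clock: 26.2
tool_pos: [0.5231, -0.3097, 0.2772]
ee_rot: [3.137, -0.002, 0.606]
contact_force: [0.2, -0.2, -0.2]
width: 0.0601
grip_force: 0.0
```

>>> carry_out(
  targets=[
    {"dp":[-1,0,0],"yaw":0},
    {"dp":[-2,0,0],"yaw":0},
    {"dp":[-2,0,0],"yaw":0},
    {"dp":[-1,0,0],"yaw":0},
    {"dp":[0,0,0],"yaw":0},
    {"dp":[0,0,0],"yaw":0},
    {"dp":[0,0,0],"yaw":0},
    {"dp":[0,0,0],"yaw":0},
    {"dp":[0,0,0],"yaw":0},
  ],
)

```text
clock: 27.1
tool_pos: [0.4735, -0.3421, 0.2735]
ee_rot: [-3.142, 0.0, 0.608]
contact_force: [0.0, -0.0, -0.2]
width: 0.0602
grip_force: 0.0
```

```bash
python3 - <<'E'
from rect import *
a=vision.snapshot("wrist");b=vision.snapshot("scene")
s=ctrl.get_state();print(s["tool_pos"],s["ee_rot"],s["contact_force"])
r=rect("wrist",a,.191,.522,-.309,.1,400)
cv2.imwrite("pics/v7.png",np.vstack([np.hstack([r[:, :360],cv2.resize(a,(440,400))]),cv2.resize(b[130:280,100:400],(800,400))[:200]]))
g=cv2.createCLAHE(4,(4,4)).apply(cv2.cvtColor(rect("wrist",a,.191,.522,-.309),6))
for l in cv2.HoughLinesP(cv2.Canny(cv2.GaussianBlur(g,(0,0),3),15,40),1,np.pi/720,40,minLineLength=130,maxLineGap=15)[:,0][:10]:
    x1,y1,x2,y2=l;print(l,np.degrees(np.arctan2(-(x2-x1),-(y2-y1))).round(1)%180)
for n in("hood","hood_bar"):
  for q in finder.spot_point("wrist",n)[:2]:print(n,q["p"],w("wrist",q["point"]).round(4))
E
```

```text
[ 0.47332735 -0.34229588  0.2735775 ] [-3.14158340e+00  1.42870352e-04  6.07443737e-01] [ 0.08644457 -0.71300071  0.40049143]
[182 209 319 400] 35.69999999999999
[240 165 382 364] 35.5
[174 214 311 406] 35.5
[214 158 388 398] 35.900000000000006
[213 158 387 398] 35.900000000000006
[288 233 381 363] 35.599999999999994
hood 0.64 [ 0.5174 -0.3102  0.0776]
hood_bar 0.95 [ 0.5187 -0.3059  0.1832]
```

View pics/v7.png

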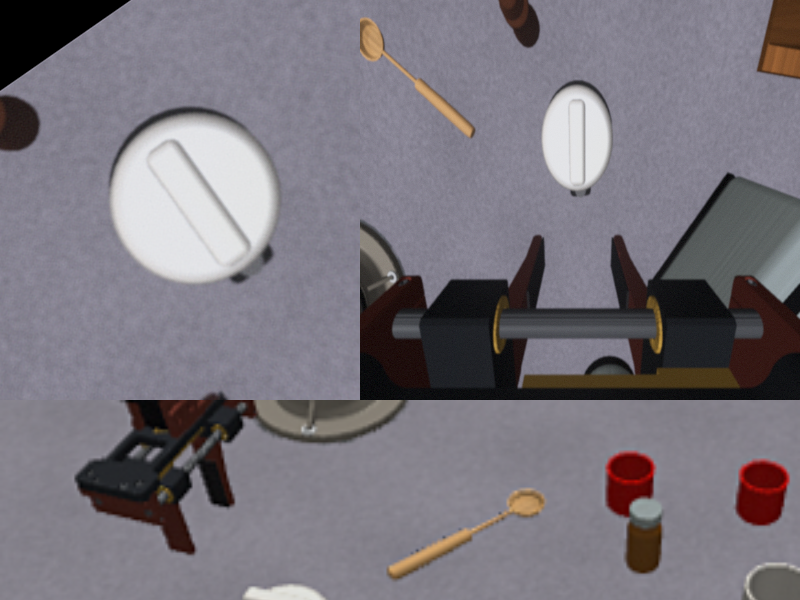

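The hood sits down on the base, with the bar at (577,142) in the wrist part of the picture pointing at the button nose (581,193). It stands at 35.6°, against about 38° for the grinder's x axis, which is at the stop. The gripper is clear, so I'm handing in.

```bash
python3 -c "
from h import *
print(finish_job())"
```

```text
the job is handed in; nothing more can be done
None
```

The cup is in the collar with its nutmegs, the hood is over it and turned clockwise to its stop with the bar in line with the button, and the job is handed in; no verdict came back.

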